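Close the roller canister and ease the cap a quarter turn

ROBOT

A 7-joint arm with a two-finger parallel gripper is mounted at the origin on a cart in front of the work surface, level with it; the furniture and walls round the work are solid. World frame = base frame: x ahead of the robot, y to its left, z up, the work surface at z = 0. Lengths are in m, angles in rad, forces in N, time in s.
With the tool pointing down it reaches from about 0.4 to 0.9 m from the base axis. Payload 5.5 kg.
Tool frame: the origin (TCP) lies at the very end of the fingers, on their centre line; the grasp point (between the pads) lies 19 mm behind it; z points along the fingers, y is the direction in which the jaws open and shut (so a half turn about z gives the same grasp; the last joint's range is limited). The gripper opens to 85 mm and grips with 20 to 120 N. Pads are 22 mm wide; open, the fingers measure 114 mm over their backs; the gripper's body (76 mm by 85 mm) begins 54 mm behind the grasp point. The pads swing forward as they close: fully open they stand 13 mm farther back than shut.
Start: joints at [-0.89, 0.501, -0.427, 1.55, 0.221, 1.138, -0.21], TCP at [0.264, 0.594, 0.231] pointing down, gripper open.
Joint ranges: [-2.88, 2.88], [-0.31, 2.03], [-1.54, 1.56], [0.2, 2.42], [-1.41, 4.55], [0.19, 2.02], [-2.57, 2.57]. Speed limits (rad/s): [2.57, 2.57, 3.14, 3.14, 3.14, 3.14, 3.14].

INTERFACE

Orientations are given as a unit quaternion [x, y, z, w].
In Python, from workcell import movep, line_to, goto_joints, let_go, gripper_close, pause, inverse_kinematics, sense, capture, MotionError, sign_off gives the robot as it stands. Calls block until the motion is done:
- movep(position, orientation): joint-space move of the TCP to a pose.
- line_to(position, rotation=None, v=0.15): straight line of the TCP; rotation=None keeps the orientation; v is the mean speed in m/s.
- goto_joints(angles): joint-space move.
- let_go() and gripper_close(): open the fingers fully, or close them until they stop; the grip force is fixed at half the most.
- pause(seconds).
- inverse_kinematics(position, orientation): joint angles nearest the present ones, or None.
- sense(): the state.
- capture(name): name is "side" or "top" or "wrist"; returns a dict with "color" (420x560x3 uint8, blue, green, red), "depth" (420x560 float32, m along the optical axis (not along the pixel's ray), 0 where there is no reading), "fx", "fy", "cx", "cy" (pixels), "R" (3x3) and "t" (3): a world point X has camera coordinates R X + t; the wrist camera has in their place "tool_from_camera" (4x4, takes a point from camera to tool coordinates, whose origin is the TCP and whose axes are the flange's). Camera axes: x right, y down, z forward; pixel columns grow to the right and rows downward; lengths in m; the calibration is good to about 2 mm. A picture is of the moment at which its call begins: read the wrist's pose just before it.
A pose or a line that the arm cannot do raises MotionError and nothing moves.
- sign_off(): hands the job in, once; it reports no verdict.
The state is a dict: "clock": time; "q": joint angles; "joint_vel": joint speeds; "effort": joint torques, N m; "eef_pos": TCP position; "orientation": TCP orientation; "wrist_force": force on the tool from outside, world axes, zero at the start; "wrist_torque": the same for the moment, N m; "opening": opening from 0.0 (shut) to 1.0 (fully open).
Only numpy, scipy, OpenCV 4.12 (cv2) and the standard library are available. Lean on these libraries where they do the work, as an engineer would, in place of code of your own. Each camera call takes 0.05 s, during which the arm holds its last target.

TASK

Close the clear canister that holds the plain steel roller (the other one, with the knobbed weight, stays open): swing the arm round until its cap is over the roller and the arm is against its stop, then thread the knurled cap down clockwise until it bottoms out. Then back it off a quarter turn so that it cannot seize, and finish still holding the cap in the gripper at that setting; leave the other things alone.

Things in the scene. Friction and masses are not known exactly. Their poses are not given: they have to be found in the camera images.
- fixture: Fixed aluminium base plate, 135 x 170 x 12 mm, with two clear open canisters (44 mm outside, 36 inside, rim 84 mm and inner floor 16 mm above the desk) and a 22 mm post. Origin on the desk; canister axes at (-15, +55) and (-15, -55) mm, post at (+50, 0) mm in its x, y. At yaw 0 its x points away from the robot, its y to the robot's left; yaw varies within 0.25 rad.
- pivot (a point): Point on the vertical axis of the post, on the top of the swing arm, 112 mm above the desk. The arm (24 mm wide, 10 mm thick, 38 mm wide round the cap) turns about this axis; the cap's axis is 85 mm from it.
- swing_arm (a joint): Swing angle, rad, growing anticlockwise from above. 0: the arm points along the fixture's -x, between the canisters. Hard stops at -0.70 (cap over the +y canister) and +0.70 (over the -y one). Starts within 0.3 of 0; stays where left (about 3 N at the cap moves it). Push the arm or the cap, or carry the gripped cap round the arc; it screws in the arm if the gripper does not turn with the arm.
- screw_cap (a joint): Angle of the cap in the arm, rad. 0: bottomed out on a hard stop. Grows as it is unscrewed (anticlockwise from above), the cap rising 2.5 mm per rad, so a gripper that turns it should rise and sink with it; upper stop 4.0. Starts between 2.5 and 3.2, raised clear of the canisters. Friction 0.08 N m, stays where left. A quarter turn back from the bottom reads 1.57.
- cap_top (a point): Centre of the top of the cap's round upright knurled steel grip, 41 mm over the ribs, 36 mm tall. It is 150 mm above the desk when bottomed out, 2.5 mm higher per rad unscrewed. The grip's foot is then 2 mm above the arm: grip the upper half. A dark line on the top runs from the centre to the rim; it points away from the post at 0. Below the arm the cap is a 52 mm disc, 13 mm thick.
- roller: Plain steel cylinder, 20 mm diameter, 60 mm tall, standing loose in one of the two canisters (either one). Origin: centre of its underside. It is not to be taken out.
- weight: Brass check weight with a knob on top, 30 mm diameter, 47 mm tall, standing loose in the other canister. Origin: centre of its underside. It is not to be taken out.
- jaw_a: Bystander: serrated dark steel jaw insert, 64 x 28 x 19 mm, on the desk right of the fixture. Origin: centre of its underside.
- coupon_a: Bystander: flat steel test strip, 20 x 165 x 4 mm, on the desk left of the fixture. Origin: centre of its underside.
- tape: Bystander: roll of tape, 96 mm across, 25 mm high, lying at the left. Origin: centre of its underside.
- mike: Bystander: micrometer, 47 x 136 x 16 mm, lying at the right. Origin: centre of its underside.
- dropper: Bystander: small dropper bottle, 33 mm across, 102 mm tall, standing behind the fixture. Origin: centre of its underside.
- mouse: Bystander: computer mouse, 110 x 56 x 38 mm, on the desk at the back right. Origin: centre of its underside.
- pen: Bystander: marker pen, 135 mm long, lying at the front left. Origin: centre of its underside.

How it is judged:
On the way, in this order (a step that is already met when the one before it is completed fails the run):
1. the arm is swung against its stop with the cap, still raised, over the canister that holds the roller (horizontal distance between cap_top and roller below 0.018 m and (value of joint swing_arm above 0.63 rad or value of joint swing_arm below -0.63 rad) and value of joint screw_cap above 1.7 rad), for 0.2 s.
2. the cap is threaded down until it bottoms out, over the roller (value of joint screw_cap below 0.1 rad and horizontal distance between cap_top and roller below 0.018 m), for 0.15 s.
At the end, for the whole second after the job is handed in: The cap is over the canister with the roller (arm within 0.07 rad of its stop, cap axis within 18 mm of the roller's), backed off 1.57 +/- 0.30 rad from the bottom and still; the fingers still grip the cap with more than 2 N; roller and weight stand in their canisters (value of joint screw_cap between 1.27 and 1.87 rad and velocity of joint screw_cap between -0.1 and 0.1 rad/s and (value of joint swing_arm above 0.63 rad or value of joint swing_arm below -0.63 rad) and horizontal distance between cap_top and roller below 0.018 m and z of roller in the frame of fixture between 0.01 and 0.025 m and z of weight in the frame of fixture between 0.01 and 0.025 m and contact force between the fingers and screw_cap above 2 N); the arm keeps its last pose, push and grip.
It fails at once if a bystander on the desk is moved more than 30 mm (distance of any of jaw_a, coupon_a, tape, mike, dropper, mouse, pen from where it was at the start of the episode above 0.03 m).
It also fails if it takes over 61 s, if anything falls off the work surface, if the arm or the gripper's body presses on something with over 40 N, if the wrist force passes 120 N, or if a joint passes its speed limit or range.

## Working session

There is one attempt and no reset: what is moved stays moved. The work goes in short steps, each a Python script; the robot and the scene stay as the last script left them, time stands still between calls to the robot, and variables do not carry over. Pictures are saved under pics/ and viewed, and the job is handed in when it is done.

```bash
ls; mkdir -p pics
python3 - <<'E'
from workcell import *
import cv2,pickle
d={}
for n in ("side","top"):
    c=capture(n); d[n]=c; cv2.imwrite(f"pics/{n}0.png",c["color"])
pickle.dump(d,open("c0.pkl","wb"))
s=sense(); print(s["clock"],s["eef_pos"],s["orientation"],s["opening"],s["wrist_force"])
for n in d: print({k:d[n][k] for k in d[n] if k not in("color","depth")})
E
```

```text
pics
0.1 [0.26351922 0.59351922 0.23036125] [ 2.07361119e-01  9.78264091e-01 -8.28614684e-04 -2.17504891e-04] 0.9993130896252332 [ 0.82457062 -0.31623253 -0.72631464]
{'fx': 502.88784149183107, 'fy': 502.88784149183107, 'cx': 286.4106494551008, 'cy': 213.36319130787118, 'R': array([[-0.75182099,  0.6592681 ,  0.01143567],
       [ 0.36512049,  0.43069517, -0.82534156],
       [-0.54904665, -0.61633372, -0.56451796]]), 't': array([ 0.20963311, -0.22711754,  1.74855648])}
{'fx': 450.32792660517407, 'fy': 450.32792660517407, 'cx': 276.66376764869295, 'cy': 211.6599442499176, 'R': array([[-0.0126532 , -0.99971449, -0.02026925],
       [-0.99628459,  0.01433157, -0.08492132],
       [ 0.08518757,  0.01911941, -0.99618147]]), 't': array([0.28755171, 0.53393726, 1.20471643])}
```

View pics/side0.png

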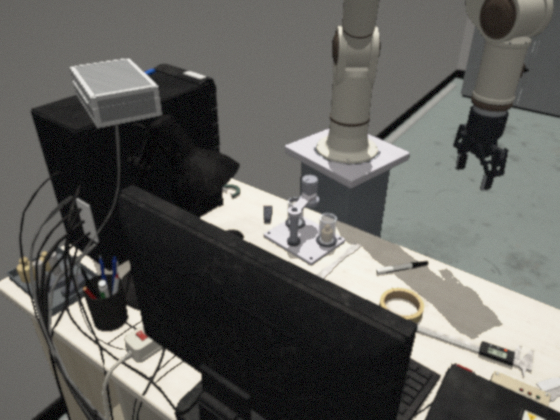

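View pics/top0.png

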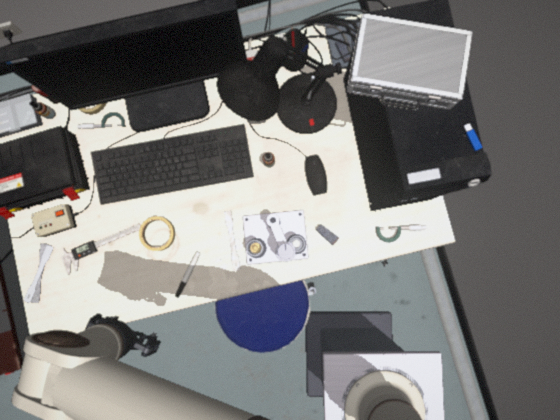

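Run:
```python
import cv2,pickle,numpy as np
d=pickle.load(open("c0.pkl","rb"))
a=cv2.resize(d["top"]["color"][195:280,220:350],None,fx=6,fy=6,interpolation=cv2.INTER_CUBIC)
b=cv2.resize(d["side"]["color"][165:265,255:355],None,fx=6,fy=6,interpolation=cv2.INTER_CUBIC)
cv2.imwrite("pics/topcrop.png",a);cv2.imwrite("pics/sidecrop.png",b)
```

```text
(no output)
```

View pics/topcrop.png

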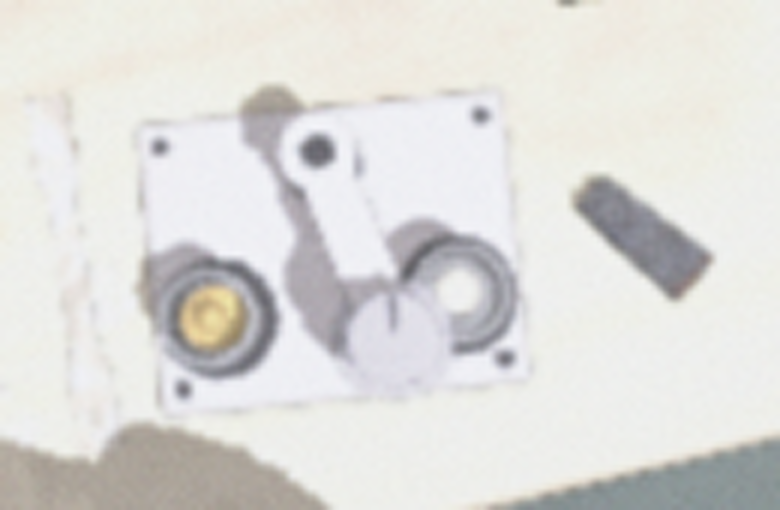

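View pics/sidecrop.png

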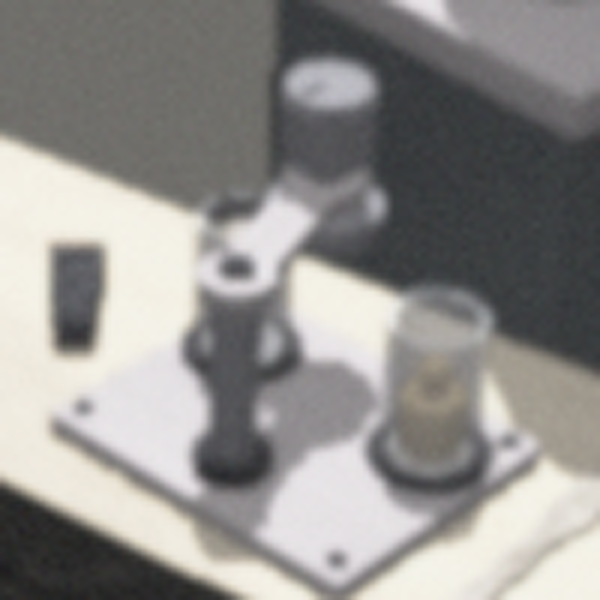

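```bash
cat > h.py <<'E'
import numpy as np,pickle,cv2
def ray(c,u,v,z):
    R,t=c["R"],c["t"]; o=-R.T@t
    d=R.T@np.array([(u-c["cx"])/c["fx"],(v-c["cy"])/c["fy"],1]); return o+d*(z-o[2])/d[2]
E
python3 - <<'E'
from h import *
d=pickle.load(open("c0.pkl","rb")); c=d["top"]
P=lambda u,v,z: ray(c,(u+.5)/6-.5+220,(v+.5)/6-.5+195,z)
co=[P(*p,0.012)[:2] for p in [(140,122),(500,92),(530,372),(160,412)]]
print(np.round(co,4)); TL,TR,BR,BL=co
ex=((TL-BL)+(TR-BR));yaw=np.arctan2(ex[1],ex[0]); ey=(TL-TR)+(BL-BR); print("yaw",yaw,np.arctan2(-ey[0],ey[1]),np.mean(co,0))
print("lens",np.linalg.norm(TL-BL),np.linalg.norm(TL-TR))
piv=P(317,150,.112); cap=P(395,337,.157)
print("pivot",piv,"cap",cap,np.linalg.norm((cap-piv)[:2]))
a=np.arctan2(*(piv-cap)[1::-1]); print("swing",a-yaw)
print("roller top",P(462,292,.076),"weight",P(212,315,.063), "can rims",P(462,292,.084),P(217,315,.084))
o=np.mean(co,0);r=lambda x,y:o+np.array([[np.cos(yaw),-np.sin(yaw)],[np.sin(yaw),np.cos(yaw)]])@[x,y]
print(r(50,0),r(-15,55),r(-15,-55))
l0,l1=P(393,287,.157),P(394,332,.157); print("line",l0,l1)
s=d["side"]
# side check
for n,u,v,z in [("piv",237,267,.112),("cap",331,85,.157)]:
    print(n,ray(s,(u+.5)/6-.5+255,(v+.5)/6-.5+165,z))
print(-c["R"].T@c["t"],-s["R"].T@s["t"])
E
```

```text
[[0.5312 0.374 ]
 [0.5427 0.208 ]
 [0.4144 0.1966]
 [0.3983 0.3657]]
yaw 0.07532888182735596 0.08209772262640595 [0.47166867 0.28609205]
lens 0.13320004670031488 0.1663628891826644
pivot [0.5103779  0.28967821 0.112     ] cap [0.43128713 0.25780014 0.157     ] 0.08527344654426754
swing 0.3078098751152447
roller top [0.45023577 0.22854986 0.076     ] weight [0.4417769  0.33805795 0.063     ] can rims [0.45011822 0.22874204 0.084     ] [0.44159357 0.33446334 0.084     ]
[50.32987472  4.04897508] [-18.62496448  54.00125381] [-10.34662182 -55.68679952]
line [0.45142178 0.25832007 0.157     ] [0.43330182 0.25817475 0.157     ]
piv [0.50757351 0.28736392 0.112     ]
cap [0.43170407 0.26047479 0.157     ]
[0.43296505 0.25678398 1.2512873 ] [1.20057091 1.03730832 0.7972447 ]
```

```bash
cat >> h.py <<'E'
from workcell import *
def Q(p): return [float(np.cos(p/2)),float(np.sin(p/2)),0.,0.]
E
python3 - <<'E'
from h import *
print(sense()["q"])
for p in np.arange(-3.2,6.4,.4):
    q=inverse_kinematics([.431,.259,.27],Q(p)); print(round(p,2),None if q is None else np.round(q,2))
E
```

```text
[-0.88978377  0.50175892 -0.42682592  1.55134638  0.22079837  1.138254
 -0.21030492]
-3.2 [-0.21  0.19 -0.43  1.87  0.09  1.1   0.84]
-2.8 [-0.17  0.2  -0.48  1.87  0.1   1.1   1.22]
-2.4 [-0.11  0.2  -0.55  1.87  0.12  1.11  1.61]
-2.0 [-0.04  0.21 -0.63  1.86  0.14  1.11  1.99]
-1.6 [ 0.03  0.23 -0.72  1.86  0.17  1.11  2.37]
-1.2 [ 0.43  0.43 -1.29  1.85  0.45  1.2   2.51]
-0.8 [-1.66  0.45  1.37  1.91 -0.48  1.18 -2.49]
-0.4 [-0.77  0.17  0.2   1.89 -0.04  1.09 -2.53]
-0.0 [-0.71  0.17  0.13  1.88 -0.02  1.09 -2.14]
0.4 [-0.66  0.17  0.07  1.88 -0.01  1.09 -1.75]
0.8 [-0.59  0.17 -0.    1.88  0.    1.09 -1.37]
1.2 [-0.52  0.17 -0.08  1.88  0.02  1.09 -0.98]
1.6 [-0.46  0.17 -0.16  1.88  0.03  1.1  -0.59]
2.0 [-0.39  0.18 -0.23  1.87  0.04  1.1  -0.21]
2.4 [-0.32  0.18 -0.31  1.87  0.06  1.1   0.18]
2.8 [-0.26  0.19 -0.38  1.87  0.08  1.1   0.56]
3.2 [-0.21  0.19 -0.44  1.87  0.09  1.1   0.95]
3.6 [-0.14  0.2  -0.51  1.87  0.11  1.1   1.33]
4.0 [-0.09  0.21 -0.57  1.86  0.12  1.11  1.72]
4.4 [-0.02  0.22 -0.66  1.86  0.15  1.11  2.1 ]
4.8 [ 0.05  0.23 -0.74  1.86  0.17  1.11  2.48]
5.2 [ 0.5   0.57 -1.45  1.85  0.59  1.27  2.5 ]
5.6 [-1.66  0.45  1.37  1.91 -0.48  1.18 -2.37]
6.0 [-0.75  0.17  0.18  1.89 -0.03  1.09 -2.42]
6.4 [-0.7   0.17  0.11  1.88 -0.02  1.09 -2.03]
```

Run:
```python
from h import *
line_to([.264,.594,.30])
movep([.431,.259,.30],Q(3.52))
pause(.3)
s=sense();c=capture("wrist"); c["pose"]=(s["eef_pos"],s["orientation"]); pickle.dump(c,open("w1.pkl","wb"))
cv2.imwrite("pics/w1.png",c["color"]); print(s["clock"],s["eef_pos"],s["orientation"],s["q"],s["wrist_force"]); print(c["tool_from_camera"])
```

```text
2.4083 [0.43074831 0.25967439 0.29992621] [-1.88668257e-01  9.82040875e-01  6.30977662e-05 -6.76354086e-05] [-0.19733159  0.16383097 -0.44477552  1.82885958  0.0762402   1.16571961
  1.28341512] [0.5124223  0.37207598 0.3902982 ]
[[-1.20154309e-03 -9.46988599e-01 -3.21264921e-01  8.41261693e-02]
 [ 9.99999268e-01 -1.18361909e-03 -2.51096266e-04  4.69179317e-04]
 [-1.42469993e-04 -3.21264988e-01  9.46989328e-01 -1.42921873e-01]
 [ 0.00000000e+00  0.00000000e+00  0.00000000e+00  1.00000000e+00]]
```

View pics/w1.png

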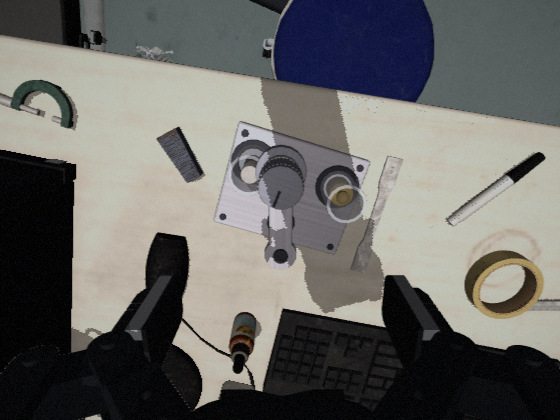

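Run:
```python
from h import *
c=pickle.load(open("w1.pkl","rb"))
cv2.imwrite("pics/w1c.png",cv2.resize(c["color"][130:280,210:380],None,fx=4.5,fy=4,interpolation=cv2.INTER_CUBIC) if 0 else cv2.resize(c["color"][135:275,215:375],None,fx=4,fy=4,interpolation=cv2.INTER_CUBIC))
```

```text
(no output)
```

View pics/w1c.png

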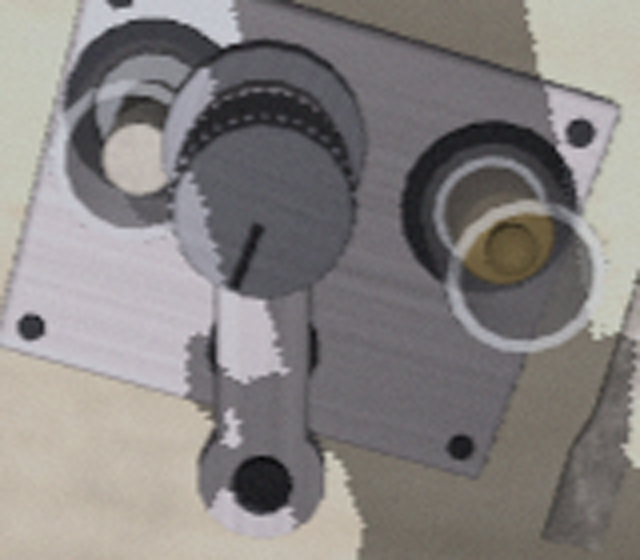

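```bash
cat >> h.py <<'E'
from scipy.spatial.transform import Rotation as Ro
def wray(c,u,v,z):
    p,q=c["pose"];T=c["tool_from_camera"];W=Ro.from_quat(q).as_matrix()
    R=W@T[:3,:3];o=W@T[:3,3]+p
    d=R@np.array([(u-c["cx"])/c["fx"],(v-c["cy"])/c["fy"],1]);return o+d*(z-o[2])/d[2]
E
python3 - <<'E'
from h import *
c=pickle.load(open("w1.pkl","rb"))
P=lambda u,v,z:wray(c,(u+.5)/4-.5+215,(v+.5)/4-.5+135,z)
cap=P(264,211,.157);piv=P(262,485,.112);print("cap",cap,"piv",piv,np.linalg.norm((cap-piv)[:2]),np.arctan2(*(piv-cap)[1::-1]))
print("capdiam",np.linalg.norm(P(175,211,.157)-P(354,211,.157)), np.linalg.norm(P(264,124,.157)-P(264,298,.157)))
l=P(238,287,.157)-P(260,227,.157); print("line",np.arctan2(l[1],l[0]))
print("roller",P(143,158,.076),"wt",P(512,247,.063),"wrim",P(526,276,.084))
h=[P(u,v,.012) for u,v in[(31,326),(460,447),(580,133),(121,-3)]];print(h);a=h[0]-h[1];print("plate y edge yaw",np.arctan2(a[0],-a[1]))
E
```

```text
cap [0.42715321 0.25758355 0.157     ] piv [0.50790502 0.28887441 0.112     ] 0.08660238128555625 0.3696792587002482
capdiam 0.03767445601569778 0.037989668119578546
line 0.03787968615943934
roller [0.44661164 0.23030887 0.076     ] wt [0.43566367 0.33590079 0.063     ] wrim [0.43707256 0.33690425 0.084     ]
[array([0.52925371, 0.21584154, 0.012     ]), array([0.51715544, 0.36361006, 0.012     ]), array([0.40525944, 0.35431599, 0.012     ]), array([0.41870124, 0.20731482, 0.012     ])]
plate y edge yaw 0.08169093691307829
```

Run:
```python
from h import *
line_to([.4295,.2582,.20],Q(3.514))
line_to([.4295,.2582,.131],Q(3.514),v=.08)
s=sense();print(s["clock"],s["eef_pos"],s["wrist_force"])
gripper_close(); pause(.2)
s=sense();print(s["clock"],s["eef_pos"],s["wrist_force"],s["wrist_torque"],s["opening"])
c=capture("wrist");cv2.imwrite("pics/w2.png",c["color"])
```

```text
4.2833 [0.42985061 0.258531   0.1314257 ] [ 0.82850436 -0.26582653 -0.15307851]
4.9833 [0.42975558 0.25821309 0.13153695] [-1.1513301  -1.62376185  6.24811347] [-0.24113422  0.29345887  0.00089607] 0.4346873229622527
```

View pics/w2.png

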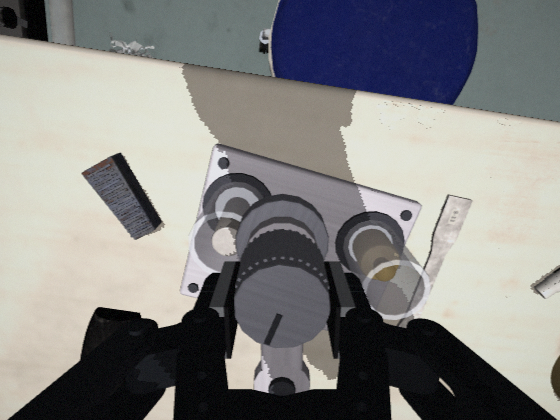

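Run:
```python
from h import *
piv=np.array([.509,.289]);r=np.array([.4297,.2583])-piv;R=np.linalg.norm(r);a0=np.arctan2(r[1],r[0]);z=.131
print(R,a0)
for i,dl in enumerate(list(np.linspace(.06,.36,6))+[.38,.40,.42,.44]):
    a=a0+dl; p=piv+R*np.array([np.cos(a),np.sin(a)])
    line_to([*p,z],Q(3.514+dl),v=.04 if dl<.37 else .02)
    pause(.05)
    s=sense(); f=s["wrist_force"]; t=np.array([-np.sin(a),np.cos(a),0]);rr=np.array([np.cos(a),np.sin(a),0])
    print(round(s["clock"],2),round(dl,3),"tan",round(f@t,1),"rad",round(f@rr,1),"z",round(f[2],1),"Tz",round(s["wrist_torque"][2],3))
    if dl>.3 and f@t<-15: break
```

```text
0.085035169194869 -2.7722236189748726
5.36 0.06 tan -0.2 rad 2.1 z 6.5 Tz 0.066
5.68 0.12 tan -0.3 rad 2.3 z 7.0 Tz 0.065
6.01 0.18 tan -1.3 rad 2.2 z 6.5 Tz 0.056
6.33 0.24 tan -0.2 rad 2.1 z 5.9 Tz 0.078
6.66 0.3 tan -1.0 rad 2.0 z 7.7 Tz 0.07
6.98 0.36 tan -1.4 rad 2.5 z 7.2 Tz 0.079
7.28 0.38 tan -1.3 rad 1.8 z 6.5 Tz 0.065
7.58 0.4 tan -1.4 rad 1.9 z 7.3 Tz 0.085
7.88 0.42 tan -1.5 rad 2.3 z 7.5 Tz 0.041
8.18 0.44 tan -5.3 rad 2.5 z 9.1 Tz -0.027
```

Run:
```python
from h import *
piv=np.array([.509,.289]);R=.085;a0=-2.7722;z=.131
for dl in [.45,.46,.47]:
    a=a0+dl; p=piv+R*np.array([np.cos(a),np.sin(a)])
    line_to([*p,z],Q(3.514+.43),v=.02)
    pause(.1)
    s=sense(); f=s["wrist_force"]; t=np.array([-np.sin(a),np.cos(a),0]);rr=np.array([np.cos(a),np.sin(a),0])
    print(round(s["clock"],2),round(dl,3),s["eef_pos"],"tan",round(f@t,1),"rad",round(f@rr,1),"z",round(f[2],1),"Tz",round(s["wrist_torque"][2],3))
    if f@t<-9: break
pause(.2)
c=capture("wrist");cv2.imwrite("pics/w3.png",c["color"])
c=capture("top");cv2.imwrite("pics/t3.png",cv2.resize(c["color"][180:290,200:350],None,fx=5,fy=5,interpolation=cv2.INTER_CUBIC))
```

```text
8.53 0.45 [0.44896849 0.22894076 0.13150763] tan -7.1 rad 2.1 z 9.4 Tz -0.014
8.88 0.46 [0.44902482 0.22893104 0.13151159] tan -9.1 rad 2.9 z 9.5 Tz -0.084
```

View pics/w3.png

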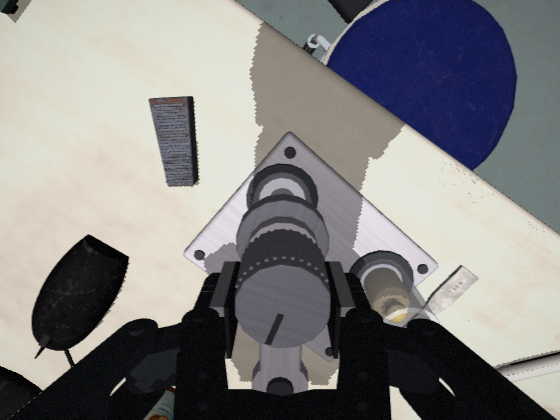

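View pics/t3.png

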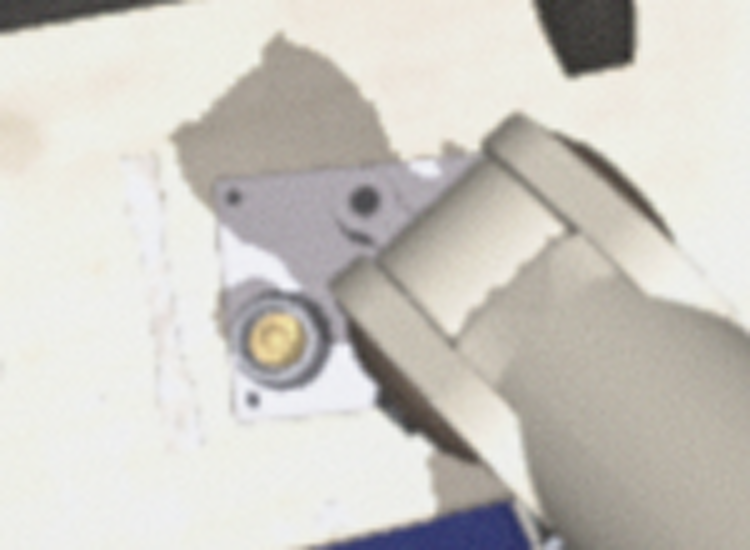

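```bash
cat > turn.py <<'E'
from h import *
piv=np.array([.509,.289]);R=.085;a=-2.7722+.45
xy=piv+R*np.array([np.cos(a),np.sin(a)])
t=np.array([-np.sin(a),np.cos(a),0]);rr=np.array([np.cos(a),np.sin(a),0])
P0=3.944;Z0=.1305
def go(phi,rate=.7,last=[None]):
    z=Z0+.0025*(phi-P0)
    line_to([*xy,z],Q(phi),v=.0025*rate)
    pause(.05)
    s=sense();f=s["wrist_force"];qo=s["orientation"];ph=2*np.arctan2(qo[1],qo[0])
    d=(ph-phi+np.pi)%(2*np.pi)-np.pi
    print(round(s["clock"],2),"phi",round(phi,3),"err",round(d,3),"tan",round(f@t,1),"rad",round(f@rr,1),"z",round(f[2],1),"Tz",round(s["wrist_torque"][2],3),"j7",round(s["q"][6],2),"op",round(s["opening"],3))
    return s["wrist_torque"][2],f,d
E
python3 - <<'E'
from turn import *
for k in range(1,5):
    T,f,d=go(P0-.2*k)
    if abs(f[2])>30: break
E
```

```text
9.82 phi 3.744 err 0.002 tan -6.4 rad 3.2 z 12.9 Tz -0.079 j7 1.46 op 0.436
10.22 phi 3.544 err 0.001 tan -6.7 rad 3.8 z 12.5 Tz -0.141 j7 1.27 op 0.434
10.62 phi 3.344 err 0.001 tan -6.6 rad 4.2 z 12.5 Tz -0.119 j7 1.09 op 0.435
11.02 phi 3.144 err 0.001 tan -6.4 rad 4.6 z 12.7 Tz -0.131 j7 0.91 op 0.439
```

Run:
```python
from h import *
c=capture("wrist");cv2.imwrite("pics/w4.png",c["color"])
```

```text
(no output)
```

View pics/w4.png

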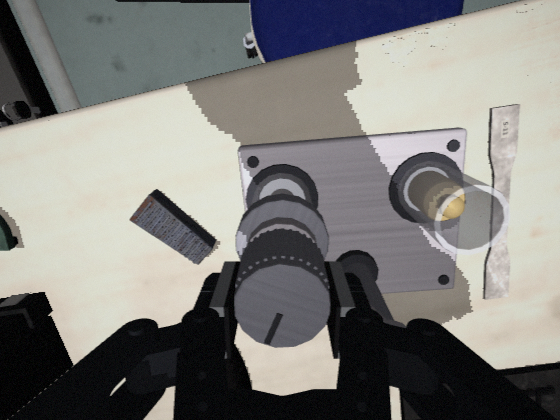

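Run:
```python
from turn import *
p=P0-.8
while p>1.45:
    p-=.2; T,f,d=go(p)
    if abs(f[2])>30 or abs(T)>1: break
while p>.75:
    p-=.05; T,f,d=go(p,.5)
    if abs(f[2])>35 or abs(T)>.8: break
print(p)
```

```text
11.47 phi 2.944 err 0.001 tan -6.0 rad 4.7 z 12.0 Tz -0.109 j7 0.73 op 0.438
11.87 phi 2.744 err 0.001 tan -6.3 rad 5.3 z 11.4 Tz -0.137 j7 0.55 op 0.434
12.27 phi 2.544 err 0.001 tan -5.8 rad 4.9 z 12.8 Tz -0.127 j7 0.37 op 0.436
12.67 phi 2.344 err 0.001 tan -6.9 rad 4.9 z 14.1 Tz -0.157 j7 0.19 op 0.439
13.07 phi 2.144 err 0.001 tan -6.2 rad 5.5 z 13.4 Tz -0.137 j7 0.01 op 0.435
13.47 phi 1.944 err 0.001 tan -6.1 rad 6.3 z 14.2 Tz -0.048 j7 -0.18 op 0.44
13.87 phi 1.744 err 0.001 tan -5.9 rad 5.9 z 14.0 Tz -0.076 j7 -0.36 op 0.438
14.27 phi 1.544 err 0.001 tan -6.3 rad 7.1 z 14.0 Tz -0.131 j7 -0.54 op 0.435
14.67 phi 1.344 err 0.001 tan -7.4 rad 6.6 z 14.4 Tz -0.14 j7 -0.72 op 0.435
14.97 phi 1.294 err 0.001 tan -6.9 rad 6.9 z 16.0 Tz -0.199 j7 -0.77 op 0.436
15.27 phi 1.244 err 0.001 tan -6.6 rad 5.8 z 15.6 Tz -0.143 j7 -0.81 op 0.436
15.57 phi 1.194 err 0.001 tan -6.7 rad 6.0 z 15.5 Tz -0.16 j7 -0.86 op 0.434
15.87 phi 1.144 err 0.002 tan -7.0 rad 6.9 z 15.0 Tz 0.003 j7 -0.9 op 0.438
16.17 phi 1.094 err 0.004 tan -8.1 rad 7.7 z 16.4 Tz 0.769 j7 -0.94 op 0.436
16.47 phi 1.044 err 0.007 tan -11.9 rad 7.5 z 19.2 Tz 1.184 j7 -0.99 op 0.439
1.0439999999999992
```

```bash
python3 - <<'E'
from turn import *
pause(.3)
c=capture("wrist");cv2.imwrite("pics/w5.png",c["color"])
p=1.044
for x in [1.144,1.344,1.544,1.744,1.944,2.144,2.344,2.544,2.705]:
    T,f,d=go(x)
    if abs(f[2])>35: break
pause(.3)
c=capture("wrist");cv2.imwrite("pics/w6.png",c["color"])
E
python3 -c "
import cv2,numpy as np
cv2.imwrite('pics/cmp.png',np.hstack([cv2.resize(cv2.imread(f'pics/w{i}.png')[225:360,220:345],None,fx=2,fy=2,interpolation=2) for i in (4,5,6)]))"
```

```text
17.12 phi 1.144 err 0.002 tan -6.6 rad 6.9 z 16.5 Tz 0.073 j7 -0.9 op 0.432
17.52 phi 1.344 err 0.002 tan -6.2 rad 7.0 z 15.7 Tz 0.071 j7 -0.72 op 0.436
17.92 phi 1.544 err 0.002 tan -6.4 rad 6.0 z 14.2 Tz 0.108 j7 -0.54 op 0.436
18.32 phi 1.744 err 0.001 tan -6.7 rad 6.1 z 15.0 Tz 0.053 j7 -0.36 op 0.436
18.72 phi 1.944 err 0.001 tan -6.1 rad 6.6 z 14.4 Tz 0.046 j7 -0.18 op 0.44
19.12 phi 2.144 err 0.001 tan -6.8 rad 5.9 z 14.5 Tz 0.01 j7 0.01 op 0.442
19.52 phi 2.344 err 0.001 tan -6.2 rad 4.8 z 13.6 Tz 0.013 j7 0.19 op 0.441
19.92 phi 2.544 err 0.001 tan -6.0 rad 4.7 z 12.5 Tz 0.037 j7 0.37 op 0.436
20.27 phi 2.705 err 0.002 tan -6.6 rad 4.9 z 13.6 Tz 0.006 j7 0.51 op 0.438
```

View pics/cmp.png

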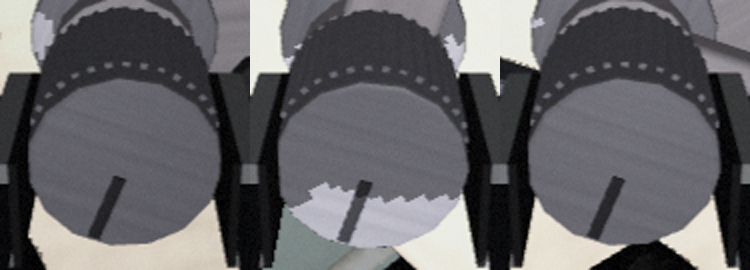

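View pics/w6.png

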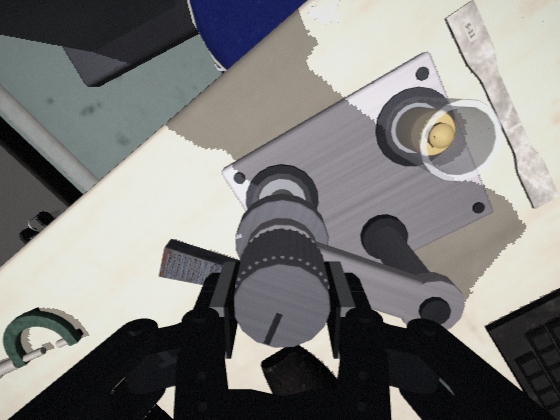

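Run:
```python
from h import *
s=sense();print(s["clock"],s["eef_pos"],s["wrist_force"],np.abs(s["joint_vel"]).max())
sign_off()
```

```text
20.625 [0.44926003 0.22820285 0.12829252] [-7.09384619  0.85216271 13.7777802 ] 0.0022820169935584655
the job is handed in; nothing more can be done
```

The canister with the steel roller (the robot's right, -y side) is closed and backed off a quarter turn. I handed it in with the gripper still holding the cap at about 20.6 s on the robot's clock.

- **Swing:** I gripped the raised cap and carried it round the arc until the arm met its +0.70 stop. I then kept about 6 N pressing it against the stop.
- **Thread down:** I turned the cap clockwise about 2.8 rad. Resisting torque first rose at a tool yaw of about 1.135 rad, which matches the bottom I predicted from the dark line (1.134). I went slightly past that to 1.2 N m and held it for about 0.3 s.
- **Back off:** I turned the cap back 1.57 rad from where the torque rose.

**Last checks:** The dark line sat at the same place in the gripper before the bottom, at the bottom and after backing off, so the grip did not slip. The arm was still, with about 14 N of upward force at the wrist. The last wrist picture shows the roller and the weight in their canisters. I moved nothing near the bystanders, but I did not re-measure their positions.

**Disagreements:** The top and wrist cameras differed by about 3 mm on where the fixture is, so I used a value between them. The wrist torque read slightly negative (about -0.13 N m) while threading down, the opposite sign from what I expected. I put that down to a sensor offset, because the pictures showed the cap turning with the gripper.

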